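Turn a felted lamp foot with the spatula

ROBOT

A 6-joint arm with a two-finger parallel gripper is mounted at the origin on the work surface. World frame = base frame: x ahead of the robot, y to its left, z up, the work surface at z = 0. Lengths are in m, angles in degrees, forces in N, time in s.
With the tool pointing down it reaches from about 0.325 to 0.775 m from the base axis. Payload 5.5 kg.
Tool frame: the origin (TCP) lies midway between the tips of the shut fingers; the grasp point (between the pads) lies 19 mm behind it; z points along the fingers, y is the line along which they close (so a half turn about z gives the same grasp; the last joint's range is limited). The gripper opens to 85 mm and grips with 20 to 120 N. Pads are 22 mm wide; open, the fingers measure 114 mm over their backs; the gripper's body (76 mm by 85 mm) begins 54 mm behind the grasp point. The pads swing forward as they close: fully open they stand 13 mm farther back than shut.
Start: joints at [-3.249, 5.22, 70.514, -0, 104.267, -3.249], TCP at [0.6, -0, 0.231] pointing down, gripper open.
Joint ranges: [-164.24, 164.24], [-49.07, 125.15], [9.68, 141.18], [-86.29, 266.29], [3.28, 154.24], [-151.56, 151.56]. Speed limits (degrees/s): [147.25, 147.25, 172.46, 180, 180, 180].

INTERFACE

Orientations are given as a 3x3 rotation matrix whose columns are the frame's x, y, z axes.
In Python, from station import ctrl gives the robot as it stands.
- The arm moves only by the shell command python3 -m pendant 'ROWS' [FORCE]. ROWS is JSON, a list of rows, each a list of 7 numbers: the shift along the tool's x, y, z in m, then the turn, a rotation vector about the tool's x, y, z in rad, then the opening, from 0 (shut) to 1 (fully open). A call has exactly 10 rows; each row shifts and turns the commanded pose from where the row before left it, along the tool's axes as they then stand; what a row does not reach is not made up. A row lasts 1/8 s, in which the tool goes at most 62.5 mm and 10.7 degrees, less where a joint would pass 70% of its speed; a pose out of reach is approached as far as the arm can. A call is refused whole if a number of a shift passes 0.0625 or a number of a turn 0.188, either way. A call with a gripper value outside its range is refused whole. The fingers move at their own pace and stop on an object; FORCE is the grip in N (left out, the last holds). Time passes only in rows, so rows that do not move let the fingers close, or fill a call up. It gives the time, the measured TCP pose, the force, the opening and the grip force at its end, in the units of the state.
- ctrl.read_state(): the state, without advancing time (a new reading comes with each control period).
- ctrl.grab_frame(name): name is "scene" or "side" or "wrist"; returns a dict with "image" (480x640x3 uint8, red, green, blue), "fx", "fy", "cx", "cy" (pixels), "R" (3x3) and "t" (3): a world point X has camera coordinates R X + t. Camera axes: x right, y down, z forward; pixel columns grow to the right and rows downward; lengths in m; the calibration is good to about 2 mm. A picture is of the moment at which its call begins. There is no depth.
- ctrl.close_job(): hands the job in; it is judged then, once.
Trained networks look in a picture, given as the dict that the camera call returned (one of the last four; its "shot" number tells which), for a name from the list of things; names that differ only in an ending like _2 or _b are one class to them, and where a whole thing is asked for, a point or a joint stands for the part that bears it (a point fixed in the world has none). Each returns a list of dicts, best first, with "conf" (0 to 1); they miss things now and then, are a little off and sometimes report something else, mostly with a low value. They report only what shows in the picture. A call takes as long as a camera call. They do not tell look-alikes from the thing itself.
- ctrl.boxes_of(query, picture): "location" ([column, row] in pixels, amid what is visible of it).
- ctrl.landmark_of(query, picture): "location" ([column, row] in pixels: a listed point, or the origin of a listed thing).
The state is a dict: "clock": time; "q": joint angles; "joint_velocities": joint speeds; "tau": joint torques, N m; "position": TCP position; "orientation": TCP orientation; "wrist_force": force on the tool from outside, world axes, zero at the start; "wrist_torque": the same for the moment, N m; "gripper_width": opening from 0.0 (shut) to 1.0 (fully open); "gripper_force": force on a finger pad.
Only numpy, scipy, OpenCV 4.12 (cv2) and the standard library are available. Lean on these libraries where they do the work, as an engineer would, in place of code of your own. Each camera call takes 0.05 s, during which the arm holds its last target. There are 200 camera calls.

TASK

Felt has just been glued under the marble lamp foot and must dry uppermost. Take the spatula from its rest, and with its blade low on the bay of the turning board push the foot, feeling for the step, until it sits square against the step, pressed with about 6 newtons; then, with the blade hooked under the overhanging edge, lever the foot up and turn your wrist quickly to flip it over the step onto the cork, felt up and flat. Lay the spatula back on its rest as it was; keep the fingers and arm off the tacky foot, never press the blade on the board or the foot with over 12 newtons, and leave everything else alone.

Things in the scene. Friction and masses are not known exactly. Their poses are not given: they have to be found in the camera images.
- board: Turning board fixed to the table, 450 x 150 mm: low wooden bay, then an upright 10 mm step up to a cork deck 150 mm long, 20 mm above the table. Origin on the table, middle line; x from bay to deck, y along the step, z up. The deck is clamped anew each time: its step stands anywhere from x = -40 mm to 0, which no reading gives: feel for it with the foot. The deck does not give way
- bay (a point): Point on the surface of the low bay, on its middle line, 150 mm behind (-x) and 10 mm above the board's origin; the bay runs 150 mm behind this point and, ahead, up to the step; 75 mm to either side. Axes as the board's
- foot_mid (a point): Centre of the marble lamp foot, half-way up: a square marble plate 110 x 110 x 8 mm with a green felt square 86 x 86 x 3 mm in the middle of its underside, so that the marble overhangs the felt by 12 mm all round, 3 mm above what it stands on; about 0.25 kg (varies). At first it lies felt down in the low bay, roughly square to the step and 8 to 70 mm short of it. z points from the felt to the marble face (up at first)
- spat_grip (a point): Middle of the spatula's handle: a dark wooden bar 110 mm long (along x), 22 mm wide (y), 26 mm high (z). x points from the handle to the blade, z up when it lies on its rest. The spatula weighs about 0.14 kg and is rigid
- spat_tip (a point): Middle of the leading edge of the spatula's blade, on the blade's underside: 150 mm ahead of (x) and 48 mm below spat_grip; axes as spat_grip. The flat steel blade is 80 mm long, 70 mm wide, 2 mm thick, parallel to the handle; a thin cranked shank joins its back end to the front of the handle
- rest_grip (a point): Where the spatula's handle middle belongs on the fixed plywood tool rest, 54 mm above the table. x points along the rest to the blade end. The rest is a 250 x 80 mm plate, 6 mm thick, on which the blade lies, with a block 36 mm long, 60 mm wide whose top, 41 mm above the table, carries the rear of the handle (29 to 65 mm behind this point)
- rest_tip (a point): Where the middle of the blade's leading edge belongs on the tool rest: 150 mm ahead of and 48 mm below rest_grip
- glue: Bystander to leave alone: white glue bottle, 52 mm across, 130 mm tall; origin under its centre
- screwjar: Bystander to leave alone: amber jar of screws, 66 mm across, 75 mm tall; origin under its centre
- finialbowl: Bystander to leave alone: blue bowl, 90 mm across, 40 mm tall; origin under its centre
- spare: Bystander to leave alone: spare white lamp foot lying felt down, 110 x 110 x 11 mm; origin under its centre
- lampholder: Bystander to leave alone: brass lamp holder, 52 mm across, 60 mm tall; origin under its centre
- driver: Bystander to leave alone: red-handled screwdriver lying on the table; origin under its centre
Things that resemble listed ones, but are neither listed nor needed, are in the scene too. What is meant by the part that bears foot_mid is not orange, pink or yellow, and is the smaller of those in its own colour.

How it is judged:
By the outcome, as a careful person would: the job done as asked, in the order asked, and still so for the second after the job is handed in, with the robot touching nothing.
It also fails if it takes over 72 s, if anything falls off the work surface, if the arm or the gripper's body presses on something with over 40 N, if the wrist force passes 120 N, or if a joint passes its speed limit or range.

## Working session

There is one attempt and no reset: what is moved stays moved. The work goes in short steps, Python scripts to look and compute and a shell command to move; the robot and the scene stay as the last step left them, time stands still between calls to the robot, and variables do not carry over. Pictures are saved under pics/ and viewed, at most 14 in all, crops included, and the job is handed in when it is done.

```bash
ls; mkdir -p pics
cat > h.py <<'E'
import numpy as np, cv2, json
from station import ctrl
def shot(n,fn=None):
    p=ctrl.grab_frame(n)
    if fn: cv2.imwrite('pics/'+fn,cv2.cvtColor(p['image'],cv2.COLOR_RGB2BGR))
    return p
def ray(p,uv):
    R=np.array(p['R']);t=np.array(p['t'])
    d=R.T@np.array([(uv[0]-p['cx'])/p['fx'],(uv[1]-p['cy'])/p['fy'],1.]);return -R.T@t,d
def onz(p,uv,z):
    c,d=ray(p,uv);return c+d*(z-c[2])/d[2]
def proj(p,X):
    c=np.array(p['R'])@np.array(X)+np.array(p['t']);return np.array([p['fx']*c[0]/c[2]+p['cx'],p['fy']*c[1]/c[2]+p['cy']])
Z=dict(board=0,bay=.01,foot_mid=.0155,spat_grip=.054,spat_tip=.006,rest_grip=.054,rest_tip=.006,glue=0,screwjar=0,finialbowl=0,spare=0,lampholder=0,driver=0)
def st():
    s=ctrl.read_state();print('t',s['clock'],'p',np.round(s['position'],4),'F',np.round(s['wrist_force'],1),'M',np.round(s['wrist_torque'],2),'g',s['gripper_width'],s['gripper_force']);print(np.round(s['orientation'],3).tolist(),np.round(s['q'],1));return s
E
python3 - <<'E'
from h import *
st()
for n in ['scene','side']:
    p=shot(n,n+'0.png');print(n,'cam',np.round(ray(p,(320,240))[0],3))
    for q,z in Z.items():
        for r in ctrl.landmark_of(q,p)[:4]:
            if r['conf']>.2: print(q,round(r['conf'],2),np.round(r['location']),np.round(onz(p,r['location'],z),3))
E
```

```text
pics
t 0.0 p [0.5997 0.     0.2301] F [-1.2 -0.9  0. ] M [0.02 0.03 0.02] g 0.9977286067743506 0.0
[[-0.0, 1.0, -0.002], [1.0, 0.0, 0.0], [0.0, -0.002, -1.0]] [ -3.2   5.3  70.6  -0.  104.3  -3.2]
scene cam [ 1.281 -0.506  0.916]
board 0.66 [362. 260.] [0.59  0.028 0.   ]
bay 0.61 [441. 290.] [0.773 0.119 0.01 ]
bay 0.57 [306. 284.] [ 0.588 -0.132  0.01 ]
foot_mid 0.85 [143. 239.] [ 0.239 -0.408  0.015]
foot_mid 0.79 [234. 236.] [ 0.354 -0.208  0.015]
foot_mid 0.72 [317. 282.] [ 0.6   -0.11   0.016]
foot_mid 0.7 [302. 379.] [ 0.802 -0.269  0.015]
spat_grip 0.67 [317. 209.] [0.417 0.004 0.054]
spat_tip 0.58 [364. 203.] [0.417 0.155 0.006]
spat_tip 0.52 [405. 310.] [0.771 0.016 0.006]
rest_grip 0.83 [320. 205.] [0.409 0.019 0.054]
rest_tip 0.76 [365. 200.] [0.41  0.163 0.006]
glue 0.91 [441. 287.] [0.76  0.133 0.   ]
screwjar 0.68 [352. 336.] [ 0.763 -0.121  0.   ]
finialbowl 0.83 [403. 311.] [0.768 0.015 0.   ]
finialbowl 0.53 [308. 282.] [ 0.577 -0.12  -0.   ]
spare 0.76 [414. 170.] [ 0.371  0.369 -0.   ]
lampholder 0.86 [158. 288.] [ 0.402 -0.429  0.   ]
driver 0.62 [173. 357.] [ 0.
[... 528 characters left out ...]
_grip 0.33 [356. 231.] [ 0.59  -0.039  0.054]
rest_tip 0.9 [280. 196.] [0.417 0.157 0.006]
rest_tip 0.66 [284. 223.] [0.421 0.055 0.006]
rest_tip 0.31 [285. 408.] [ 0.402 -0.432  0.006]
glue 0.58 [410. 196.] [ 0.765  0.13  -0.   ]
glue 0.31 [286. 406.] [ 0.405 -0.427  0.   ]
screwjar 0.77 [436. 269.] [ 0.769 -0.126  0.   ]
finialbowl 0.68 [418. 227.] [0.759 0.011 0.   ]
spare 0.96 [261. 150.] [ 0.367  0.376 -0.   ]
spare 0.66 [419. 227.] [ 0.763  0.012 -0.   ]
spare 0.39 [433. 271.] [ 0.761 -0.133  0.   ]
lampholder 0.81 [284. 408.] [ 0.4  -0.43  0.  ]
lampholder 0.56 [356. 231.] [ 0.601  0.013 -0.   ]
driver 0.76 [395. 417.] [ 0.602 -0.466  0.   ]
driver 0.71 [281. 196.] [0.419 0.163 0.   ]
```

View pics/scene0.png

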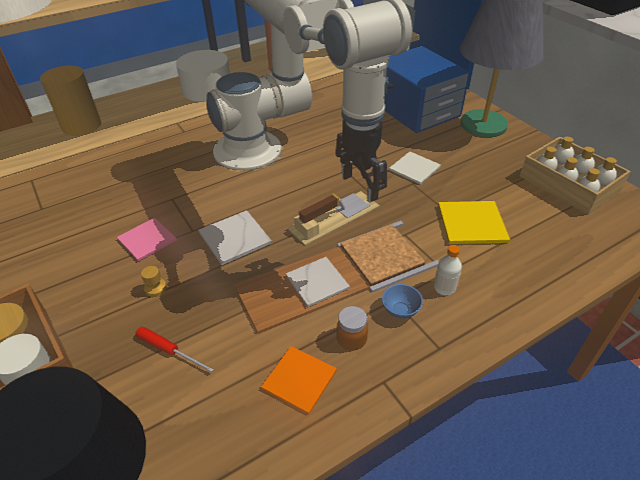

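View pics/side0.png

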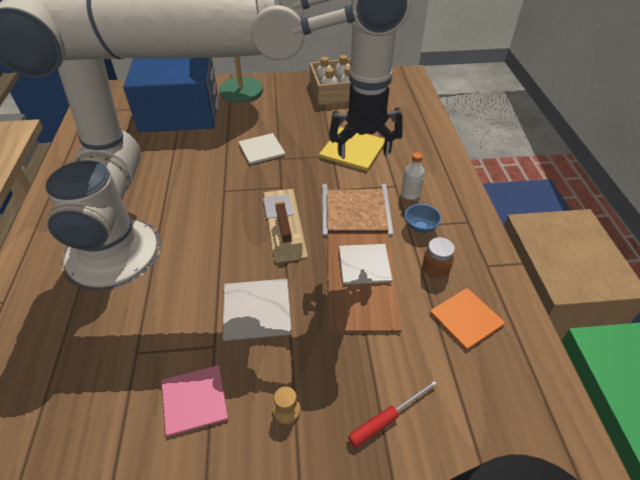

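In the pictures, the things that could be taken for the foot are:
- white plate in the bay, scene (317,282)
- larger white plate beside the board, scene (235,237)
- pink (146,239), orange (299,379) and yellow (473,222) plates
- spare white foot at (414,167)

The smaller of the grey-white pair is the one in the bay, so I choose (317,282). The spatula lies on its rest at (320,208). I'll check both up close with the wrist camera.

Run:
```python
from h import *
p=shot('wrist','w0.png');print(np.round(ray(p,(320,240))[0],3),np.round(p['R'],2).tolist())
for q in ['board','bay','foot_mid','spat_grip','spat_tip','rest_grip','rest_tip']:
    for r in ctrl.landmark_of(q,p)[:3]:
        if r['conf']>.2: print(q,round(r['conf'],2),np.round(r['location']),np.round(onz(p,r['location'],Z[q]),3))
s=shot('side');im=s['image'];c=cv2.resize(im[170:345,205:415],None,fx=3.4,fy=3.4,interpolation=cv2.INTER_CUBIC)
cv2.imwrite('pics/c0.png',cv2.cvtColor(c,cv2.COLOR_RGB2BGR))
```

```text
[0.599 0.074 0.374] [[1.0, -0.0, -0.0], [-0.0, -0.96, 0.29], [-0.0, -0.29, -0.96]]
board 0.88 [324. 188.] [0.599 0.016 0.   ]
foot_mid 0.71 [324. 315.] [ 0.598 -0.11   0.016]
foot_mid 0.68 [ 95. 389.] [ 0.353 -0.198  0.016]
spat_grip 0.66 [100. 207.] [0.414 0.008 0.054]
spat_tip 0.86 [84. 18.] [0.4   0.158 0.006]
rest_grip 0.82 [109. 209.] [0.421 0.007 0.054]
rest_tip 0.9 [97. 14.] [0.411 0.161 0.006]
```

View pics/w0.png

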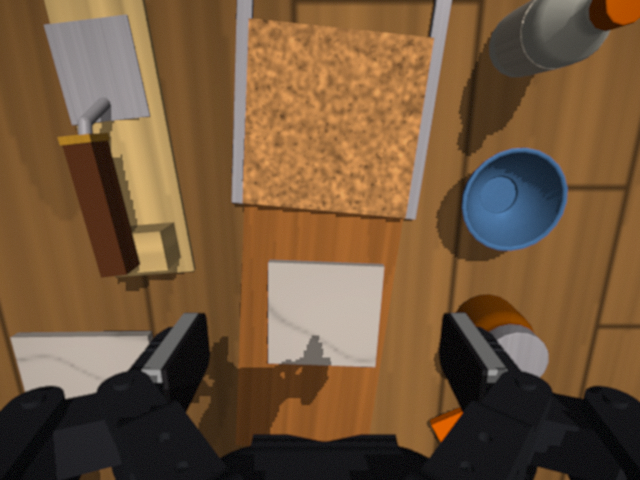

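View pics/c0.png

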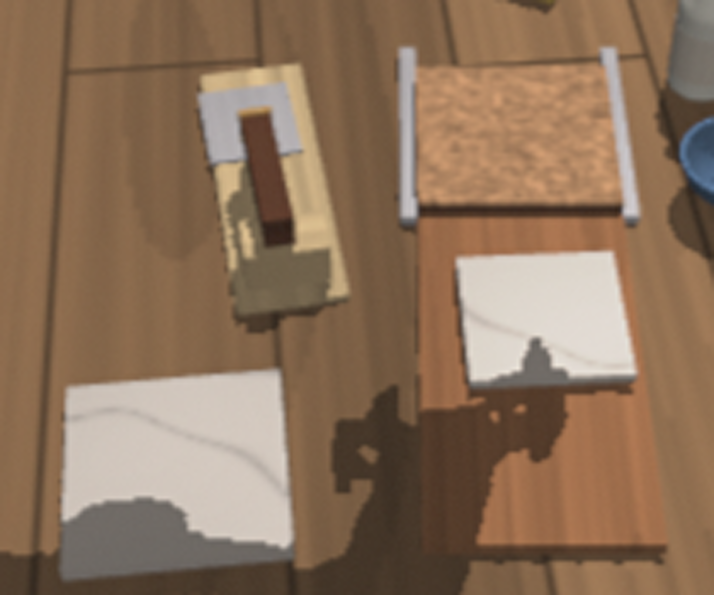

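The wrist picture shows the foot in the bay at (324,314), clearly smaller than the other white plate. The step line runs (245,205)–(408,218), the spatula handle (85,135)–(118,272), and its blade edge (46,22)–(128,15). I turn these corner pixels into poses next.

Run:
```python
from h import *
p=shot('wrist')
def pr(n,uvs,z):
    P=np.array([onz(p,u,z)[:2] for u in uvs]);print(n,np.round(P,3).tolist());return P
ang=lambda a,b:round(float(np.degrees(np.arctan2(*(b-a)[::-1]))),1)
d=pr('deck',[(247,206),(412,219),(433,37),(250,18)],.02)
print('step',ang(d[0],d[1]),'sides',ang(d[0],d[3]),ang(d[1],d[2]),'far',ang(d[3],d[2]))
f=pr('foot',[(268,261),(384,264),(376,367),(267,364)],.021);print('foot',f.mean(0),ang(f[0],f[1]),ang(f[3],f[2]),ang(f[3],f[0]),ang(f[2],f[1]))
b=pr('blade',[(46,24),(128,16),(149,118),(72,124)],.008);print(ang(b[0],b[1]),ang(b[3],b[0]),ang(b[2],b[1]))
h=pr('hand',[(60,138),(108,134),(139,268),(100,276)],.067);print(h.mean(0),ang(h[3],h[0]),ang(h[2],h[1]))
r=pr('rest',[(193,270),(150,0)],.006);print(ang(r[0],r[1]))
# board sides via edge in gray: print rail lines
q=pr('rail',[(233,204),(240,0),(415,219),(451,0)],.026);print(ang(q[0],q[1]),ang(q[2],q[3]))
```

```text
deck [[0.529, 0.002], [0.68, -0.01], [0.687, 0.141], [0.54, 0.155]]
step -4.6 sides 85.8 87.3 far -5.3
foot [[0.546, -0.05], [0.656, -0.053], [0.652, -0.166], [0.54, -0.163]]
foot [ 0.59846524 -0.10827781] -1.6 -1.8 87.1 88.3
blade [[0.368, 0.153], [0.437, 0.159], [0.444, 0.079], [0.375, 0.074]]
4.9 94.9 94.9
hand [[0.4, 0.064], [0.437, 0.067], [0.446, -0.04], [0.412, -0.047]]
[0.42374591 0.01068236] 96.0 94.6
rest [[0.468, -0.065], [0.456, 0.171]]
93.0
rail [[0.517, 0.005], [0.534, 0.166], [0.681, -0.008], [0.697, 0.166]]
84.2 84.7
```

```bash
python3 -m pendant '[[0.001,-0.03,0.016,0,0,0,1],[0.001,-0.031,0.018,0,0,0,1],[0.001,-0.031,0.018,0,0,0,1],[0.001,-0.031,0.018,0,0,0,1],[0.001,-0.031,0.015,0,0,0,1],[0.002,-0.030,0.01,0,0,0,1],[0,0,0,0,0,-0.045,1],[0,0,0,0,0,-0.042,1],[0,0,0,0,0,0,1],[0,0,0,0,0,0,1]]'
python3 - <<'E'
from h import *
s=st();p=shot('wrist','w1.png')
for q in ['spat_grip','spat_tip','rest_grip','rest_tip']:
    for r in ctrl.landmark_of(q,p)[:2]:
        if r['conf']>.2: print(q,round(r['conf'],2),np.round(r['location']),np.round(onz(p,r['location'],Z[q]),4))
E
```

```text
clock: 3.15
position: [0.4161, 0.007, 0.1364]
orientation: [[-0.086, 0.996, 0.0], [0.996, 0.086, -0.0], [-0.0, 0.0, -1.0]]
wrist_force: [0.6, 0.2, -0.2]
gripper_width: 1.001
gripper_force: 0.0
t 3.15 p [0.4161 0.007  0.1364] F [ 0.6  0.2 -0.2] M [ 0.02 -0.    0.  ] g 1.001227580805115 0.0
[[-0.086, 0.996, 0.0], [0.996, 0.086, -0.0], [-0.0, 0.0, -1.0]] [ -3.7 -24.  106.3   0.   97.8  -8.7]
spat_grip 0.59 [324. 249.] [0.415  0.0094 0.054 ]
rest_grip 0.62 [335. 250.] [0.4213 0.0094 0.054 ]
rest_grip 0.46 [576. 239.] [0.5634 0.0281 0.054 ]
```

View pics/w1.png

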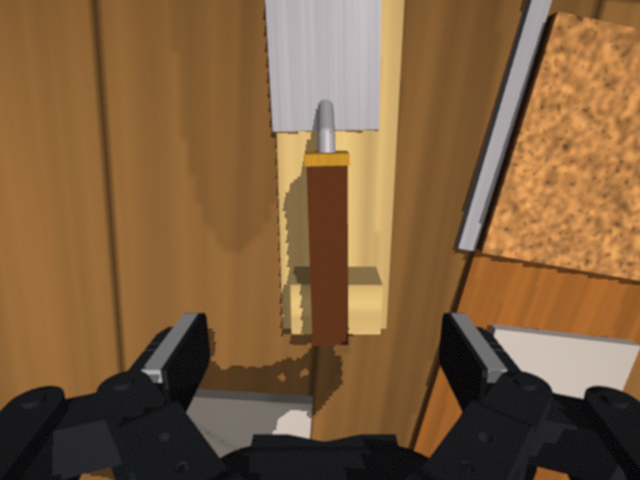

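Spatula handle runs from (327,152) to (330,345), centred between the fingers and parallel to them. I can descend straight down.

```bash
python3 -m pendant '[[0,0,0.02,0,0,0,1],[0,0,0.025,0,0,0,1],[0,0,0.025,0,0,0,1],[0,0,0.02,0,0,0,1],[0,0,0.0114,0,0,0,1],[0,0,0,0,0,0,0.2],[0,0,0,0,0,0,0.1],[0,0,0,0,0,0,0.1],[0,0,0,0,0,0,0.1],[0,0,0,0,0,0,0.1]]' 110; python3 -c "
from h import *
st()"
```

```text
clock: 4.65
position: [0.4168, 0.0069, 0.0361]
orientation: [[-0.087, 0.996, 0.002], [0.996, 0.087, -0.0], [-0.0, 0.002, -1.0]]
wrist_force: [0.7, 0.1, 5.3]
gripper_width: 0.24
gripper_force: 108.4
t 4.65 p [0.4168 0.0069 0.0361] F [0.7 0.1 5.3] M [-0.02  0.03 -0.01] g 0.2402776657212951 108.37732315063477
[[-0.087, 0.996, 0.002], [0.996, 0.087, -0.0], [-0.0, 0.002, -1.0]] [ -3.7 -21.7 114.8  -0.   86.8  -8.7]
```

```bash
python3 -m pendant '[[0,0,-0.02,0,0,0,0.1],[0,0,-0.04,0,0,0,0.1],[-0.03,0.012,-0.03,0,0,0,0.1],[-0.05,0.019,0,0,0,0,0.1],[-0.05,0.019,0,0,0,0,0.1],[-0.05,0.019,0,0,0,0,0.1],[-0.05,0.019,0,0,0,0,0.1],[-0.05,0.018,0,0,0,0,0.1],[-0.05,0.018,0,0,0,0,0.1],[-0.02,0.007,0,0,0,0,0.1]]'; python3 -m pendant '[[0,0,0,0,0,0.083,0.1],[0,0,0.01,0,0,0.083,0.1],[0,0,0.02,0,0,0,0.1],[0,0,0.02,0,0,0,0.1],[0,0,0.005,0,0,0,0.1],[0,0,0,0,0,0,0.1],[0,0,0,0,0,0,0.1],[0,0,0,0,0,0,0.1],[0,0,0,0,0,0,0.1],[0,0,0,0,0,0,0.1]]'
python3 - <<'E'
from h import *
s=st();p=shot('wrist','w2.png')
R=np.array(s['orientation']);print('tip pred',s['position']+R@[.15,0,.03])
for n in ['scene','side','wrist']:
  if n!='wrist':p=shot(n)
  for q in ['spat_tip','foot_mid']:
    for r in ctrl.landmark_of(q,p)[:3]:
        if r['conf']>.2: print(n,q,round(r['conf'],2),np.round(r['location']),np.round(onz(p,r['location'],s['position'][2]-.03 if q=='spat_tip' else Z[q]),4))
E
```

```text
clock: 5.9
position: [0.5768, -0.3328, 0.1228]
orientation: [[-0.085, 0.996, -0.002], [0.996, 0.085, 0.001], [0.001, -0.002, -1.0]]
wrist_force: [-0.1, -0.7, -0.8]
gripper_width: 0.24
gripper_force: 107.9
clock: 7.15
position: [0.577, -0.3303, 0.0701]
orientation: [[0.079, 0.997, 0.0], [0.997, -0.079, -0.0], [-0.0, 0.0, -1.0]]
wrist_force: [0.5, -0.5, -1.8]
gripper_width: 0.237
gripper_force: 108.0
t 7.15 p [ 0.577  -0.3303  0.0701] F [ 0.5 -0.5 -1.8] M [-0.13 -0.03  0.02] g 0.2367260646009624 108.03671479225159
[[0.079, 0.997, 0.0], [0.997, -0.079, -0.0], [-0.0, 0.0, -1.0]] [-32.7  16.6  74.1   0.   89.3 -28.2]
tip pred [ 0.5888595  -0.18080759  0.04010384]
scene spat_tip 0.86 [290. 286.] [ 0.5986 -0.1789  0.0401]
scene foot_mid 0.8 [318. 282.] [ 0.6024 -0.1068  0.0155]
scene foot_mid 0.74 [146. 239.] [ 0.241  -0.4023  0.0155]
scene foot_mid 0.73 [467. 223.] [0.6391 0.3249 0.0155]
side spat_tip 0.7 [366. 281.] [ 0.5923 -0.1786  0.0401]
side foot_mid 0.83 [466. 315.] [ 0.7932 -0.269   0.0155]
side foot_mid 0.68 [362. 261.] [ 0.5977 -0.0999  0.0155]
side foot_mid 0.68 [251. 309.] [ 0.3402 -0.2108  0.0155]
wrist spat_tip 0.7 [366. 281.] [ 0.5923 -0.1786  0.0401]
wrist foot_mid 0.83 [466. 315.] [ 0.7932 -0.269   0.0155]
wrist foot_mid 0.68 [362. 261.] [ 0.5977 -0.0999  0.0155]
wrist foot_mid 0.68 [251. 309.] [ 0.3402 -0.2108  0.0155]
```

View pics/w2.png

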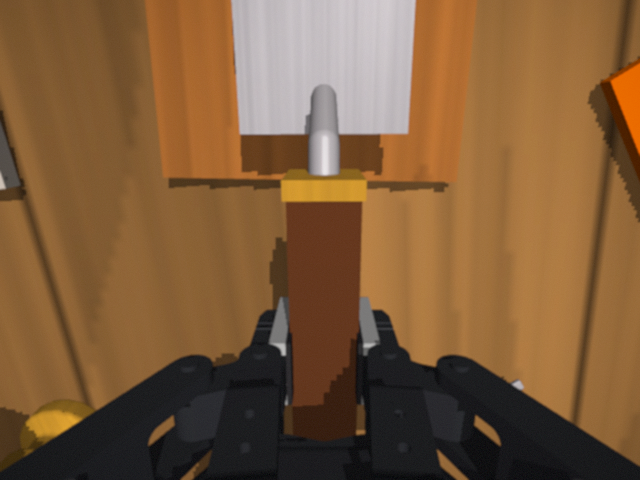

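```bash
python3 -m pendant '[[0,0,0.01,0,0,0.012,0.1],[0,0,0.01,0,0,0,0.1],[0,0,0.006,0,0,0,0.1],[0,0,0.002,0,0,0,0.1],[0,0,0.001,0,0,0,0.1],[0,0,0.0005,0,0,0,0.1],[0,0,0.0003,0,0,0,0.1],[0,0,0,0,0,0,0.1],[0,0,0,0,0,0,0.1],[0,0,0,0,0,0,0.1]]'; python3 -c "
from h import *
st()"
```

```text
clock: 8.85
position: [0.577, -0.3303, 0.0402]
orientation: [[0.091, 0.996, 0.0], [0.996, -0.091, -0.0], [-0.0, 0.0, -1.0]]
wrist_force: [-0.1, -0.2, -0.4]
gripper_width: 0.243
gripper_force: 108.0
t 8.85 p [ 0.577  -0.3303  0.0402] F [-0.1 -0.2 -0.4] M [-0.04 -0.01  0.02] g 0.2426745798370239 108.04407119750977
[[0.091, 0.996, 0.0], [0.996, -0.091, -0.0], [-0.0, 0.0, -1.0]] [-32.7  17.6  76.   -0.   86.4 -27.5]
```

```bash
python3 -m pendant '[[0,0,-0.0003,0,0,0,0.1],[0.004,0,0,0,0,0,0.1],[0.005,0,0,0,0,0,0.1],[0.005,0,0,0,0,0,0.1],[0.005,0,0,0,0,0,0.1],[0.005,0,0,0,0,0,0.1],[0.004,0,0,0,0,0,0.1],[0.004,0,0,0,0,0,0.1],[0.004,0,0,0,0,0,0.1],[0.004,0,0,0,0,0,0.1]]'; python3 -c "
from h import *
st()
p=shot('side')
for r in ctrl.landmark_of('foot_mid',p)[:3]: print(r['conf'],onz(p,r['location'],.0155))"
```

```text
clock: 10.1
position: [0.5807, -0.2905, 0.0406]
orientation: [[0.091, 0.996, 0.0], [0.996, -0.091, -0.0], [-0.0, 0.0, -1.0]]
wrist_force: [0.2, -1.0, 0.6]
gripper_width: 0.237
gripper_force: 108.1
t 10.1 p [ 0.5807 -0.2905  0.0406] F [ 0.2 -1.   0.6] M [-0.33  0.04 -0.02] g 0.23709586967796598 108.0511486530304
[[0.091, 0.996, 0.0], [0.996, -0.091, -0.0], [-0.0, 0.0, -1.0]] [-29.6  15.2  78.8  -0.   86.  -24.3]
0.81 [ 0.34685121 -0.20489996  0.0155    ]
0.76 [ 0.2335154  -0.39953291  0.0155    ]
0.71 [ 0.79205736 -0.27974549  0.0155    ]
```

```bash
python3 -m pendant '[[0.003,0,0,0,0,0,0.1],[0.003,0,0,0,0,0,0.1],[0.003,0,0,0,0,0,0.1],[0.003,0,0,0,0,0,0.1],[0.003,0,0,0,0,0,0.1],[0.003,0,0,0,0,0,0.1],[0.002,0,0,0,0,0,0.1],[0.002,0,0,0,0,0,0.1],[0.002,0,0,0,0,0,0.1],[0.001,0,0,0,0,0,0.1]]'; python3 -c "
from h import *
st()
for n in ['side','scene']:
  p=shot(n)
  for r in ctrl.landmark_of('foot_mid',p): print(n,r['conf'],onz(p,r['location'],.0155))"
```

```text
clock: 11.45
position: [0.5829, -0.2655, 0.0404]
orientation: [[0.091, 0.996, 0.0], [0.996, -0.091, 0.0], [0.0, 0.0, -1.0]]
wrist_force: [0.4, -2.8, -1.0]
gripper_width: 0.238
gripper_force: 108.1
t 11.45 p [ 0.5829 -0.2655  0.0404] F [ 0.4 -2.8 -1. ] M [-0.35 -0.    0.02] g 0.23810466574280717 108.09553384780884
[[0.091, 0.996, 0.0], [0.996, -0.091, 0.0], [0.0, 0.0, -1.0]] [-27.5  13.9  80.3   0.   85.8 -22.3]
side 0.92 [ 0.23208692 -0.39782577  0.0155    ]
side 0.85 [ 0.60540342 -0.08104755  0.0155    ]
side 0.73 [ 0.789132   -0.27946604  0.0155    ]
side 0.68 [0.6417906  0.35288501 0.0155    ]
side 0.55 [ 0.34704233 -0.21170108  0.0155    ]
scene 0.96 [ 0.22781505 -0.40777383  0.0155    ]
scene 0.75 [ 0.8012413  -0.27715658  0.0155    ]
scene 0.72 [0.63396196 0.33849984 0.0155    ]
scene 0.7 [ 0.60294665 -0.06996277  0.0155    ]
scene 0.65 [ 0.35871711 -0.216923    0.0155    ]
```

```bash
python3 -m pendant '[[0.002,0,0,0,0,0,0.1],[0.002,0,0,0,0,0,0.1],[0.0015,0,0,0,0,0,0.1],[0.0015,0,0,0,0,0,0.1],[0.001,0,0,0,0,0,0.1],[0.0005,0,0,0,0,0,0.1],[0.0005,0,0,0,0,0,0.1],[0.0005,0,0,0,0,0,0.1],[0.0005,0,0,0,0,0,0.1],[0,0,0,0,0,0,0.1]]'; python3 -c "
from h import *
st()"
```

```text
clock: 12.9
position: [0.5837, -0.2555, 0.0404]
orientation: [[0.091, 0.996, -0.0], [0.996, -0.091, 0.0], [0.0, -0.0, -1.0]]
wrist_force: [0.2, -1.8, 0.1]
gripper_width: 0.236
gripper_force: 108.1
t 12.9 p [ 0.5837 -0.2555  0.0404] F [ 0.2 -1.8  0.1] M [-0.32  0.05 -0.06] g 0.23606163834453767 108.1134831905365
[[0.091, 0.996, -0.0], [0.996, -0.091, 0.0], [0.0, -0.0, -1.0]] [-26.7  13.5  80.8   0.   85.7 -21.5]
```

```bash
python3 -m pendant '[[0.0004,0,0,0,0,0,0.1],[0.0004,0,0,0,0,0,0.1],[0.0003,0,0,0,0,0,0.1],[0.0003,0,0,0,0,0,0.1],[0.0003,0,0,0,0,0,0.1],[0.0003,0,0,0,0,0,0.1],[0.0003,0,0,0,0,0,0.1],[0.0002,0,0,0,0,0,0.1],[0,0,0,0,0,0,0.1],[0,0,0,0,0,0,0.1]]'; python3 -c "
from h import *
st()"
```

```text
clock: 14.15
position: [0.584, -0.2531, 0.0403]
orientation: [[0.091, 0.996, -0.0], [0.996, -0.091, 0.0], [0.0, -0.0, -1.0]]
wrist_force: [-0.5, -1.5, -0.4]
gripper_width: 0.242
gripper_force: 108.1
t 14.15 p [ 0.584  -0.2531  0.0403] F [-0.5 -1.5 -0.4] M [-0.34 -0.04  0.  ] g 0.24213895829791507 108.11495661735535
[[0.091, 0.996, -0.0], [0.996, -0.091, 0.0], [0.0, -0.0, -1.0]] [-26.5  13.3  81.    0.   85.7 -21.3]
```

```bash
python3 -m pendant '[[0.0003,0,0,0,0,0,0.1],[0.0003,0,0,0,0,0,0.1],[0.0002,0,0,0,0,0,0.1],[0.0002,0,0,0,0,0,0.1],[0.0002,0,0,0,0,0,0.1],[0.0002,0,0,0,0,0,0.1],[0,0,0,0,0,0,0.1],[0,0,0,0,0,0,0.1],[0,0,0,0,0,0,0.1],[0,0,0,0,0,0,0.1]]'; python3 -c "
from h import *
st()"
```

```text
clock: 15.4
position: [0.5841, -0.2517, 0.0404]
orientation: [[0.091, 0.996, -0.0], [0.996, -0.091, 0.0], [0.0, -0.0, -1.0]]
wrist_force: [0.0, -0.7, -0.9]
gripper_width: 0.238
gripper_force: 108.1
t 15.4 p [ 0.5841 -0.2517  0.0404] F [ 0.  -0.7 -0.9] M [-0.34  0.07  0.05] g 0.23846374630504627 108.1136155128479
[[0.091, 0.996, -0.0], [0.996, -0.091, 0.0], [0.0, -0.0, -1.0]] [-26.4  13.3  81.1   0.   85.7 -21.2]
```

```bash
python3 -m pendant '[[0.0003,0,0,0,0,0,0.1],[0.0003,0,0,0,0,0,0.1],[0.0003,0,0,0,0,0,0.1],[0.0002,0,0,0,0,0,0.1],[0.0002,0,0,0,0,0,0.1],[0.0002,0,0,0,0,0,0.1],[0.0001,0,0,0,0,0,0.1],[0,0,0,0,0,0,0.1],[0,0,0,0,0,0,0.1],[0,0,0,0,0,0,0.1]]'; python3 -c "
from h import *
st()
p=shot('side','s3.png')
c=cv2.resize(p['image'][170:310,300:420],None,fx=4,fy=4,interpolation=cv2.INTER_CUBIC)
cv2.imwrite('pics/c3.png',cv2.cvtColor(c,cv2.COLOR_RGB2BGR))"
```

```text
clock: 16.65
position: [0.5843, -0.2501, 0.0404]
orientation: [[0.091, 0.996, 0.0], [0.996, -0.091, 0.0], [0.0, 0.0, -1.0]]
wrist_force: [0.1, -1.1, -0.9]
gripper_width: 0.237
gripper_force: 108.1
t 16.65 p [ 0.5843 -0.2501  0.0404] F [ 0.1 -1.1 -0.9] M [-0.36  0.03 -0.04] g 0.23736128684173907 108.11537504196167
[[0.091, 0.996, 0.0], [0.996, -0.091, 0.0], [0.0, 0.0, -1.0]] [-26.2  13.2  81.1   0.   85.7 -21. ]
```

View pics/c3.png

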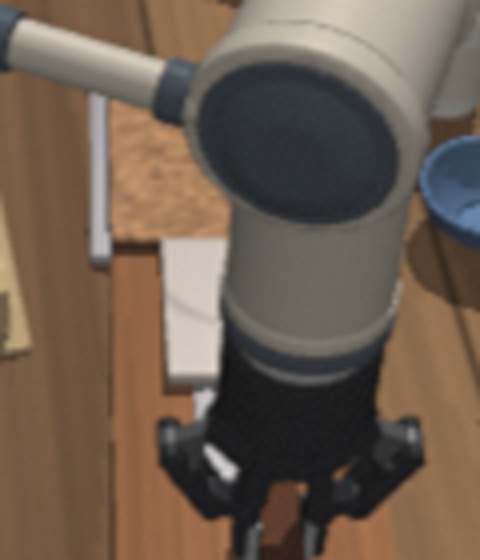

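The crop shows the foot's front edge at (190,238), almost meeting the deck edge at row 242, with the blade at its rear near (205,395). I keep feeling forward.

```bash
python3 -m pendant '[[0.0003,0,0,0,0,0,0.1],[0.0003,0,0,0,0,0,0.1],[0.0003,0,0,0,0,0,0.1],[0.0002,0,0,0,0,0,0.1],[0.0002,0,0,0,0,0,0.1],[0.0002,0,0,0,0,0,0.1],[0.0001,0,0,0,0,0,0.1],[0,0,0,0,0,0,0.1],[0,0,0,0,0,0,0.1],[0,0,0,0,0,0,0.1]]'; python3 -c "
from h import *
st()"
```

```text
clock: 17.95
position: [0.5843, -0.2495, 0.0407]
orientation: [[0.091, 0.996, 0.0], [0.996, -0.091, -0.002], [-0.002, 0.0, -1.0]]
wrist_force: [-1.4, -6.7, 1.0]
gripper_width: 0.239
gripper_force: 108.2
t 17.95 p [ 0.5843 -0.2495  0.0407] F [-1.4 -6.7  1. ] M [-0.96  0.24  0.07] g 0.23898099647363677 108.19451808929443
[[0.091, 0.996, 0.0], [0.996, -0.091, -0.002], [-0.002, 0.0, -1.0]] [-26.1  13.1  81.2  -0.1  85.6 -20.9]
```

```bash
python3 -m pendant '[[-0.0001,0,0,0,0,0,0.1],[0,0,0,0,0,0,0.1],[0,0,0,0,0,0,0.1],[0,0,0,0,0,0,0.1],[0,0,0,0,0,0,0.1],[0,0,0,0,0,0,0.1],[0,0,0,0,0,0,0.1],[0,0,0,0,0,0,0.1],[0,0,0,0,0,0,0.1],[0,0,0,0,0,0,0.1]]'; python3 -c "
from h import *
st()
p=shot('scene','s4.png')
c=cv2.resize(p['image'][215:325,260:440],None,fx=4,fy=4,interpolation=cv2.INTER_CUBIC)
cv2.imwrite('pics/c4.png',cv2.cvtColor(c,cv2.COLOR_RGB2BGR))"
```

```text
clock: 19.2
position: [0.5843, -0.2495, 0.0407]
orientation: [[0.091, 0.996, 0.0], [0.996, -0.091, -0.001], [-0.001, 0.0, -1.0]]
wrist_force: [-0.4, -6.2, 0.1]
gripper_width: 0.239
gripper_force: 108.2
t 19.2 p [ 0.5843 -0.2495  0.0407] F [-0.4 -6.2  0.1] M [-0.94  0.19  0.11] g 0.2387934494376124 108.19150686264038
[[0.091, 0.996, 0.0], [0.996, -0.091, -0.001], [-0.001, 0.0, -1.0]] [-26.2  13.1  81.2  -0.1  85.6 -20.9]
```

View pics/c4.png

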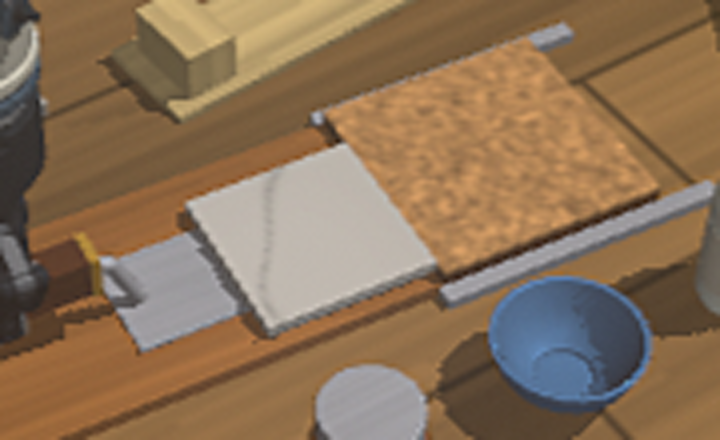

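The crop shows the foot (315,235) sitting flush and square against the deck edge, from (345,145) to (435,265), with the blade behind it. The push is steady at about 6 N, so I compute the levering arc.

```bash
cat > arc.py <<'E'
import numpy as np
def pose(th,r=102.,k=0.6,pmax=68.):
    t=np.radians(th);ph=np.radians(min(k*th,pmax))
    if th<=90: C=np.array([98-8*np.sin(t),10+max(0,3*np.cos(t)-12*np.sin(t))])
    else:
        a=t-np.pi/2;C=np.array([98-10*np.tan(a)-8*np.cos(a),10+8*np.sin(a)])
    P=C+r*np.array([-np.cos(t),np.sin(t)])
    n=np.array([np.sin(ph),np.cos(ph)]);x=np.array([np.cos(ph),-np.sin(ph)])
    T=P-2*n-150*x+30.2*n
    return T,ph
def rows(p0,ths,**k):
    T,ph=p0
    for th in ths:
        T2,ph2=pose(th,**k);d=T2-T
        x=np.array([np.cos(ph),-np.sin(ph)]);z=-np.array([np.sin(ph),np.cos(ph)])
        print(th,'%.4f 0 %.4f  ry %.4f'%(d@x/1000,d@z/1000,-(ph2-ph)),'TCP',np.round(T2),round(np.degrees(ph2)))
        T,ph=T2,ph2
if __name__=='__main__':
    s0=(np.array([-149.1,40.6]),0.)
    rows(s0,[0,2,5,9,13,18,23,28,32,35])
    print();rows(pose(35),[39,46,55,65,75,85,95,104,112])
E
python3 arc.py
```

```text
0 -0.0049 0 -0.0006  ry -0.0000 TCP [-154.   41.] 0
2 0.0004 0 -0.0063  ry -0.0209 TCP [-154.   47.] 1
5 0.0008 0 -0.0094  ry -0.0314 TCP [-153.   57.] 3
9 0.0013 0 -0.0125  ry -0.0419 TCP [-151.   69.] 5
13 0.0015 0 -0.0124  ry -0.0419 TCP [-148.   81.] 8
18 0.0022 0 -0.0163  ry -0.0524 TCP [-144.   97.] 11
23 0.0025 0 -0.0165  ry -0.0524 TCP [-138.  113.] 14
28 0.0029 0 -0.0164  ry -0.0524 TCP [-131.  128.] 17
32 0.0025 0 -0.0130  ry -0.0419 TCP [-125.  140.] 19
35 0.0019 0 -0.0098  ry -0.0314 TCP [-120.  149.] 21

39 0.0029 0 -0.0129  ry -0.0419 TCP [-113.  160.] 23
46 0.0059 0 -0.0224  ry -0.0733 TCP [-98. 178.] 28
55 0.0088 0 -0.0284  ry -0.0942 TCP [-77. 199.] 33
65 0.0113 0 -0.0310  ry -0.1047 TCP [-51. 219.] 39
75 0.0126 0 -0.0305  ry -0.1047 TCP [-22. 235.] 45
85 0.0138 0 -0.0299  ry -0.1047 TCP [  9. 246.] 51
95 0.0139 0 -0.0291  ry -0.1047 TCP [ 40. 253.] 57
104 0.0123 0 -0.0253  ry -0.0942 TCP [ 68. 257.] 62
112 0.0116 0 -0.0218  ry -0.0838 TCP [ 93. 257.] 67
```

```bash
python3 -m pendant '[[-0.0049,0,-0.0004,0,0,0,0.1],[0.0004,0,-0.0063,0,-0.021,0,0.1],[0.0008,0,-0.0094,0,-0.0314,0,0.1],[0.0013,0,-0.0125,0,-0.042,0,0.1],[0.0015,0,-0.0124,0,-0.042,0,0.1],[0.0022,0,-0.0163,0,-0.0524,0,0.1],[0.0025,0,-0.0165,0,-0.0524,0,0.1],[0.0029,0,-0.0164,0,-0.0524,0,0.1],[0.0025,0,-0.013,0,-0.042,0,0.1],[0.0019,0,-0.0098,0,-0.0314,0,0.1]]'; python3 -c "
from h import *
st()
p=shot('scene','s5.png')
c=cv2.resize(p['image'][175:325,250:450],None,fx=3.9,fy=3.9,interpolation=cv2.INTER_CUBIC)
cv2.imwrite('pics/c5.png',cv2.cvtColor(c,cv2.COLOR_RGB2BGR))"
```

```text
clock: 20.5
position: [0.5874, -0.2188, 0.1496]
orientation: [[0.084, 0.996, -0.031], [0.929, -0.09, -0.359], [-0.361, 0.001, -0.933]]
wrist_force: [0.1, -0.3, -3.1]
gripper_width: 0.24
gripper_force: 107.8
t 20.5 p [ 0.5874 -0.2188  0.1496] F [ 0.1 -0.3 -3.1] M [0.03 0.01 0.02] g 0.2397079248370501 107.83239841461182
[[0.084, 0.996, -0.031], [0.929, -0.09, -0.359], [-0.361, 0.001, -0.933]] [-12.4   6.3  79.9 -21.   90.8  -8. ]
```

View pics/c5.png

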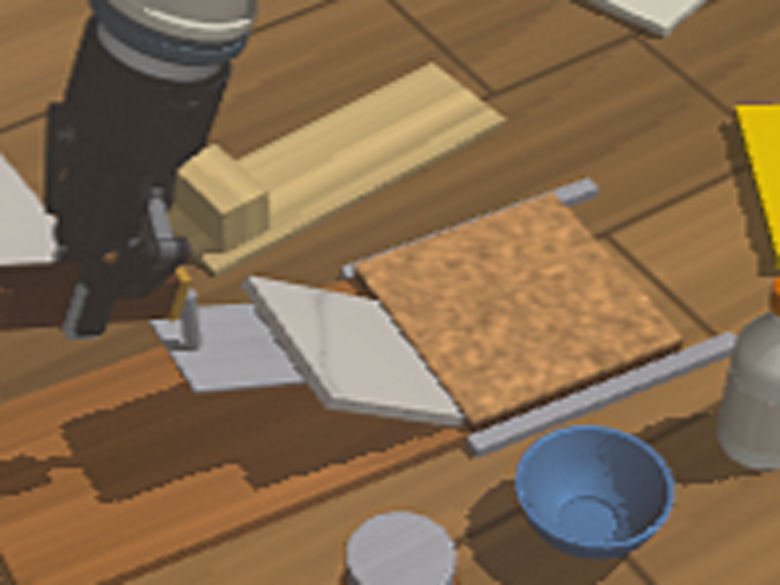

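The foot stands tilted about 35° on the blade at (350,350), its far edge held in the step corner at (465,425). Now I do the quick turn.

```bash
python3 -m pendant '[[0.0029,0,-0.0129,0,-0.042,0,0.1],[0.0059,0,-0.0224,0,-0.0733,0,0.1],[0.0088,0,-0.0284,0,-0.0942,0,0.1],[0.0113,0,-0.031,0,-0.1047,0,0.1],[0.0126,0,-0.0305,0,-0.1047,0,0.1],[0.0138,0,-0.0299,0,-0.1047,0,0.1],[0.0139,0,-0.0291,0,-0.1047,0,0.1],[0.0123,0,-0.0253,0,-0.0942,0,0.1],[0.0116,0,-0.0218,0,-0.0838,0,0.1],[-0.01,0,0.01,0,0,0,0.1]]'; python3 -c "
from h import *
st()
p=shot('scene','s6.png')
c=cv2.resize(p['image'][135:325,250:450],None,fx=3,fy=3,interpolation=cv2.INTER_CUBIC)
cv2.imwrite('pics/c6.png',cv2.cvtColor(c,cv2.COLOR_RGB2BGR))"
```

```text
clock: 21.8
position: [0.6055, -0.0179, 0.2576]
orientation: [[0.027, 0.996, -0.082], [0.385, -0.086, -0.919], [-0.923, -0.007, -0.386]]
wrist_force: [-1.2, 0.2, -0.8]
gripper_width: 0.238
gripper_force: 108.2
t 21.8 p [ 0.6055 -0.0179  0.2576] F [-1.2  0.2 -0.8] M [ 0.63 -0.02 -0.01] g 0.23821650708774494 108.15868377685547
[[0.027, 0.996, -0.082], [0.385, -0.086, -0.919], [-0.923, -0.007, -0.386]] [ 22.2  22.5  69.1 -64.1 114.3  12.4]
```

View pics/c6.png

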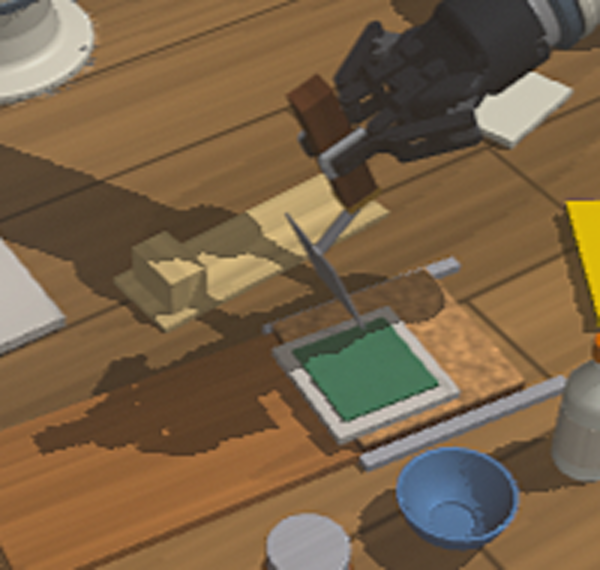

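The felt is up: green square at (365,370), the foot lying flat on the cork, and the blade clear above it at (340,290). Now I level the spatula and take it back.

```bash
python3 -m pendant '[[-0.01,0,0,0,0.13,0,0.1],[0,0,0,0,0.16,0,0.1],[0,0,0,0,0.165,0,0.1],[0,0,0,0,0.165,0,0.1],[0,0,0,0,0.165,0,0.1],[0,0,0,0,0.165,0,0.1],[0,0,0,0,0.14,0,0.1],[0,0,0,0,0.0855,0,0.1],[0,-0.03,0,0,0,0,0.1],[0,-0.045,0,0,0,0,0.1]]'
python3 - <<'E'
from h import *
s=st();R=np.array(s['orientation']);print(R.T@(np.array([.4168,.0069,.1])-s['position']))
from scipy.spatial.transform import Rotation as Q
c,d=-.087,.996
print(Q.from_matrix(R.T@np.array([[c,d,0],[d,-c,0],[0,0,-1]])).as_rotvec())
E
```

```text
clock: 23.1
position: [0.5294, -0.0197, 0.2718]
orientation: [[0.094, 0.996, 0.003], [0.996, -0.094, 0.002], [0.002, 0.003, -1.0]]
wrist_force: [-0.2, 0.5, -0.1]
gripper_width: 0.243
gripper_force: 108.2
t 23.1 p [ 0.5294 -0.0197  0.2718] F [-0.2  0.5 -0.1] M [-0.12 -0.01  0.  ] g 0.24270426349245366 108.17458748817444
[[0.094, 0.996, 0.003], [0.996, -0.094, 0.002], [0.002, 0.003, -1.0]] [-5.900e+00 -5.100e+00  7.670e+01  1.000e-01  1.082e+02 -4.000e-01]
[ 0.0155444  -0.11503008  0.17152453]
[ 0.00277282 -0.00187317 -0.18163004]
```

```bash
python3 -m pendant '[[0.005,-0.038,0.03,0,0,0,0.1],[0.005,-0.039,0.03,0,0,0,0.1],[0.0055,-0.038,0.03,0,0,0,0.1],[0,0,0.03,0,0,-0.09,0.1],[0,0,0.03,0.0028,-0.0019,-0.0916,0.1],[0,0,0.02,0,0,0,0.1],[0,0,0,0,0,0,0.1],[0,0,0,0,0,0,0.1],[0,0,0,0,0,0,0.1],[0,0,0,0,0,0,0.1]]'
python3 - <<'E'
from h import *
s=st();R=np.array(s['orientation']);print(R.T@(np.array([.4168,.0069,.0363])-s['position']))
p=shot('wrist','w7.png')
for q in ['spat_grip','spat_tip','rest_grip','rest_tip']:
    for r in ctrl.landmark_of(q,p)[:2]: print(q,r['conf'],np.round(r['location']),np.round(onz(p,r['location'],Z[q]),4))
E
```

```text
clock: 24.35
position: [0.4175, 0.0083, 0.1017]
orientation: [[-0.09, 0.996, -0.001], [0.996, 0.09, 0.0], [0.0, -0.001, -1.0]]
wrist_force: [-0.5, 0.2, -1.4]
gripper_width: 0.24
gripper_force: 108.3
t 24.35 p [0.4175 0.0083 0.1017] F [-0.5  0.2 -1.4] M [-0.09  0.04 -0.02] g 0.23963559070711896 108.33173990249634
[[-0.09, 0.996, -0.001], [0.996, 0.09, 0.0], [0.0, -0.001, -1.0]] [ -3.5 -23.3 109.2  -0.   94.1  -8.7]
[-0.00137152 -0.00075448  0.06542428]
spat_grip 0.94 [322. 338.] [ 0.4187 -0.0292  0.054 ]
```

View pics/w7.png

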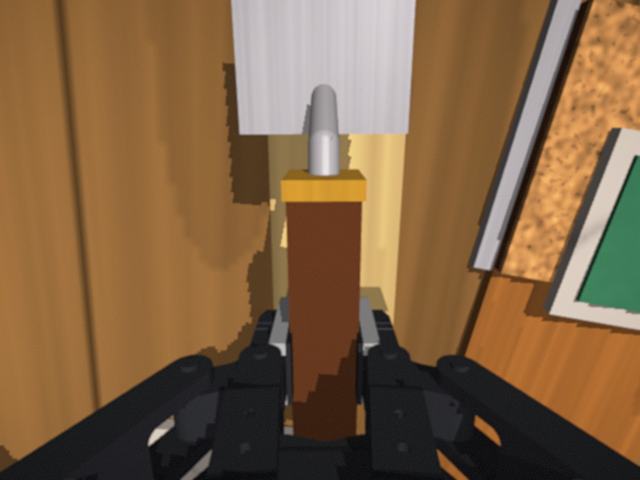

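The spatula is held over the rest as it was picked up: handle centre column 324, rest plate spanning 270–403. The foot at right shows felt up. The handle moved about 3 mm left when I gripped it, so I correct for that while lowering.

```bash
python3 -m pendant '[[-0.0017,0.0034,0.01,0,0,0.02,0.1],[0,0,0.02,0,0,0,0.1],[0,0,0.015,0,0,0,0.1],[0,0,0.01,0,0,0,0.1],[0,0,0.005,0,0,0,0.1],[0,0,0.003,0,0,0,0.1],[0,0,0.0015,0,0,0,0.1],[0,0,0.0008,0,0,0,0.1],[0,0,0,0,0,0,0.1],[0,0,0,0,0,0,0.1]]'; python3 -c "
from h import *
st()"
```

```text
clock: 25.85
position: [0.4206, 0.0069, 0.0361]
orientation: [[-0.071, 0.998, -0.002], [0.998, 0.071, 0.0], [0.0, -0.002, -1.0]]
wrist_force: [-1.0, -0.6, 2.7]
gripper_width: 0.237
gripper_force: 109.0
t 25.85 p [0.4206 0.0069 0.0361] F [-1.  -0.6  2.7] M [-0.03  0.15  0.07] g 0.23690464875585862 109.00393009185791
[[-0.071, 0.998, -0.002], [0.998, 0.071, 0.0], [0.0, -0.002, -1.0]] [ -3.7 -20.8 114.1  -0.   86.8  -7.7]
```

Seated on the rest with about 3–4 N. I release, then rise.

```bash
python3 -m pendant '[[0,0,0,0,0,0,0.4],[0,0,0,0,0,0,0.7],[0,0,0,0,0,0,1],[0,0,0,0,0,0,1],[0,0,0,0,0,0,1],[0,0,-0.01,0,0,0,1],[0,0,-0.03,0,0,0,1],[0,0,-0.04,0,0,0,1],[0,0,-0.05,0,0,0,1],[0,0,-0.05,0,0,0,1]]'
python3 - <<'E'
from h import *
s=st();p=shot('wrist');im=p['image']
for q in ['spat_grip','spat_tip','rest_grip','rest_tip','foot_mid']:
    for r in ctrl.landmark_of(q,p)[:2]: print(q,r['conf'],np.round(r['location']),np.round(onz(p,r['location'],Z[q] if q!='foot_mid' else .0255),4))
b=shot('side')
a=cv2.resize(im,(400,300));c=cv2.resize(b['image'][150:320,220:440],(388,300))
cv2.imwrite('pics/c8.png',cv2.cvtColor(np.hstack([a,c]),cv2.COLOR_RGB2BGR))
E
```

```text
clock: 27.1
position: [0.4206, 0.007, 0.2179]
orientation: [[-0.071, 0.998, -0.002], [0.998, 0.071, 0.0], [0.0, -0.002, -1.0]]
wrist_force: [0.2, 0.5, -0.5]
gripper_width: 0.999
gripper_force: 0.0
t 27.1 p [0.4206 0.007  0.2179] F [ 0.2  0.5 -0.5] M [ 0.03  0.   -0.03] g 0.9994423933667209 0.0
[[-0.071, 0.998, -0.002], [0.998, 0.071, 0.0], [0.0, -0.002, -1.0]] [ -3.7 -22.7  97.1   0.  105.8  -7.7]
spat_grip 0.59 [322. 222.] [0.4176 0.0057 0.054 ]
spat_tip 0.91 [324.  21.] [0.4087 0.1592 0.006 ]
rest_tip 0.57 [328.  17.] [0.4117 0.1624 0.006 ]
foot_mid 0.92 [556. 197.] [0.6159 0.0351 0.0255]
foot_mid 0.7 [241. 395.] [ 0.3487 -0.185   0.0255]
```

View pics/c8.png

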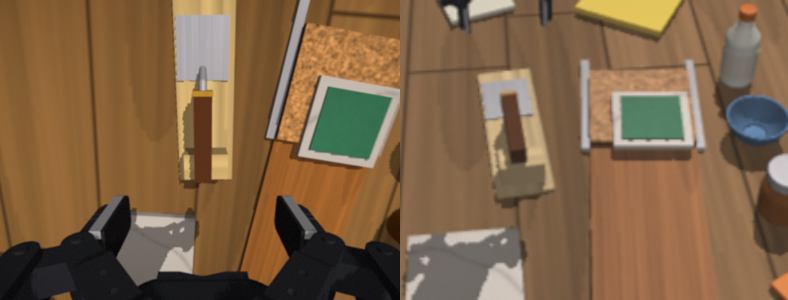

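The picture shows the spatula lying on its rest, blade edge at (202,15) and handle at (203,135). The foot lies flat on the cork with the green felt up at (345,122), and the gripper is clear of everything.

```bash
python3 -c "
from h import *
print(ctrl.close_job())"
```

```text
the job is handed in; nothing more can be done
None
```

The job is handed in at about 27 s: the foot was pressed square against the step at about 6 N, then flipped felt up and flat on the cork (its rear edge overhangs the step by roughly 10–17 mm), and the spatula is back on its rest within a few millimetres of where it was.

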